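Weigh two sleeves and press the heavier one home

TASK

Stand the two look-alike aluminium sleeves upright on opposite pans of the balance, let go and let it settle to see which is heavier. Then take the heavier one and press it gently, upright, all the way home in the bore of the white nest block, until its stiff sliding floor bottoms out, and let go; leave the lighter one standing on its pan. Handle the balance and nest gently (never 25 N or more) and do not disturb the other things on the bench.

Things in the scene. Friction and masses are not known exactly. Their poses are not given: they have to be found in the camera images.
- sleeve_a_mid (a point): centre (half-way up) of one of two sleeves that look alike: closed aluminium cylinders, 40 mm across and 90 mm tall, with a 5 mm high taper to 35 mm at the foot, standing upright (own z up) on the foam pad. One holds a heavy core and weighs 330 to 370 g, the other 230 to 250 g; which is which is not marked and changes. 
- sleeve_b_mid (a point): centre (half-way up) of one of two sleeves that look alike: closed aluminium cylinders, 40 mm across and 90 mm tall, with a 5 mm high taper to 35 mm at the foot, standing upright (own z up) on the foam pad. One holds a heavy core and weighs 330 to 370 g, the other 230 to 250 g; which is which is not marked and changes. 
- sleeve_a: the sleeve of point sleeve_a_mid; origin at the centre of its underside
- sleeve_b: the sleeve of point sleeve_b_mid; origin at the centre of its underside
- pad: pink foam pad, fixed, 130 x 200 x 12 mm, on which the sleeves start (its top is 12 mm above the bench); origin at the centre of its underside
- balance: grey equal-arm balance, fixed to the bench; its base is 130 x 300 x 18 mm and a 50 x 50 mm pillar between the pans reaches 78 mm high. Origin at the centre of its underside; its own y runs along the beam towards the left pan. It carries the beam and both pans
- beam (a joint): tilt of the balance beam, -0.10 to 0.10 rad: 0 level (as when empty), positive when the left (own +y) pan is down. The pans stay level and move only up and down, 12 mm each way, in opposite senses; an empty pan gives way under well under 1 N until its stop, a pan opposite a standing sleeve resists with that sleeve's weight. The balance settles within about 1.5 s
- pan_l_top (a point): centre of the top face of the left pan, a flat steel disc 90 mm across and 5 mm thick, 125 mm from the balance's middle, 112 mm above the bench when level; moves with the pan. The stops are hard: set a sleeve down on an empty pan at its level height and let go part-way down its travel, rather than driving it onto the stop
- pan_r_top (a point): the same for the right pan (own -y)
- nest_mouth (a point): centre of the bore's mouth, at the top face of the white nest block (100 x 100 mm, 60 mm tall, fixed to the bench). The upright bore is 43 mm across with a 3 mm chamfer at the mouth
- nest_floor (a joint): how far the brass floor inside the bore has been pressed down: 0 at the start, 0.010 m at its hard stop. It slides stiffly, takes about 6 N to move and stays where it is left (a sleeve's own weight does not move it). Its starting depth below the mouth is between 10 and 30 mm, differs each time and is not reported, so the home depth of the sleeve's foot (20 to 40 mm) must be felt: stop on the rise of force at the hard stop, below 25 N
- jar: closed clear jar with a white cap, 48 mm across, 75 mm tall; loose bystander, leave alone; origin at the centre of its underside
- cup: open steel cup, 70 mm across, 50 mm tall; loose bystander, leave alone; origin at the centre of its underside
- ring_gauge: dark steel ring lying flat, 56 mm across, 14 mm high; loose bystander, leave alone; origin at the centre of its underside
- tweezers: steel tweezers lying flat, 110 mm long, 6 mm high; loose bystander, leave alone; origin at the centre of its underside
- plug_gauge: plain steel pin standing upright, 24 mm across, 50 mm tall; loose bystander, leave alone; origin at the centre of its underside
Mind the look-alikes: they are no part of the job. What is shaped like the sleeve_b but green is not meant. Leave any pink look-alike of the part that bears nest_mouth alone.

How it is judged:
By the outcome, as a careful person would: the job done as asked, in the order asked, and still so for the second after the job is handed in, with the robot touching nothing.
It also fails if it takes over 72 s, if anything falls off the work surface, if the arm or the gripper's body presses on something with over 40 N, if the wrist force passes 120 N, or if a joint passes its speed limit or range.

ROBOT

A 6-joint arm with a two-finger parallel gripper is mounted at the origin on the work surface. World frame = base frame: x ahead of the robot, y to its left, z up, the work surface at z = 0. Lengths are in mm, angles in rad, forces in N, time in s.
With the tool pointing down it reaches from about 375 to 750 mm from the base axis. Payload 9 kg.
Tool frame: the origin (TCP) lies at the very end of the fingers, on their centre line; the grasp point (between the pads) lies 19 mm behind it; z points along the fingers, y is the direction in which the jaws open and shut (so a half turn about z gives the same grasp; the last joint's range is limited). The gripper opens to 85 mm and grips with 20 to 120 N. Pads are 22 mm wide; open, the fingers measure 114 mm over their backs; the gripper's body (76 mm by 85 mm) begins 54 mm behind the grasp point. The pads swing forward as they close: fully open they stand 13 mm farther back than shut.
Start: joints at [-1.477, 0.104, 0.097, 1.564, 0, 1.353], TCP at [184.073, -571.099, 231.331] pointing down, gripper open.
Joint ranges: [-2.99, 2.99], [-0.84, 1.86], [-1.1, 1.16], [-1.84, 2.11], [-1.51, 1.56], [-3.14, 3.14]. Speed limits (rad/s): [2.22, 2.22, 2.57, 3.14, 3.14, 3.14].

INTERFACE

Orientations are given as [roll, pitch, yaw] about the fixed x, y, z axes, in that order (R = Rz(yaw) Ry(pitch) Rx(roll)).
In Python, from workcell import arm, get_image, camera_model gives the robot as it stands. The module is installed in compiled form; this text tells all that it offers.
- The arm moves only by the shell command python3 -m inch 'ROWS' [FORCE]. ROWS is JSON, a list of rows, each an object of numbers: "x", "y", "z": the shift along the world's x, y, z in mm; "rx", "ry", "rz": the turn, a rotation vector about the world's x, y, z in rad; "grip": the opening in per cent of the stroke, from 0 (shut) to 100 (fully open). A call has 1 to 10 rows; each row is the pose to reach, as a shift and turn from the pose commanded when the call began; what a row does not reach only later rows make up. A row lasts 1/12 s, in which the tool goes at most 41.7 mm and 7.16 degrees, less where a joint would pass 70% of its speed; a pose out of reach is approached as far as the arm can. A call with a gripper value outside its range is refused whole. The fingers move at their own pace and stop on an object; FORCE is the grip in N (left out, the last holds). Time passes only in rows, so rows that repeat a pose let the fingers close. It gives the time, the measured TCP pose, the force and the opening at its end, in the units of the state.
- arm.state(): the state, without advancing time (a new reading comes with each control period).
- get_image(name): name is "side" or "top" or "wrist"; returns (picture, depth): 384x512x3 uint8, blue, green, red; 384x512 float32, mm along the optical axis (not along the pixel's ray), 0 where there is no reading.
- camera_model(name): a dict with "vertical_fov" (degrees; the focal length in pixels is half the picture's height over the tangent of half this angle, whatever the lens; pixels are square), "cx", "cy" (the principal point, pixels), "T" (4x4, takes a point from camera to world coordinates). Camera axes: x right, y down, z forward; pixel columns grow to the right and rows downward; lengths in mm; the calibration is good to about 2 mm. A picture is of the moment at which its call begins: read the wrist's pose just before it. camera_model takes no time and is no camera call; for the wrist camera it gives the pose at the moment of the call.
- arm.hand_in(): hands the job in, once; it reports no verdict.
The state is a dict: "time": time; "joint_pos": joint angles; "joint_vel": joint speeds; "effort": joint torques, N m; "position": TCP position; "ee_rot": TCP orientation; "wrist_force": force on the tool from outside, world axes, zero at the start; "ft_torque": the same for the moment, N m; "finger_gap": finger opening in mm.
Only numpy, scipy, OpenCV 4.12 (cv2) and the standard library are available. Lean on these libraries where they do the work, as an engineer would, in place of code of your own. Each camera call takes 0.05 s, during which the arm holds its last target.

## Working session

There is one attempt and no reset: what is moved stays moved. The work goes in short steps, Python scripts to look and compute and a shell command to move; the robot and the scene stay as the last step left them, time stands still between calls to the robot, and variables do not carry over. Pictures are saved under pics/ and viewed, and the job is handed in when it is done.

```bash
mkdir -p pics; ls; cat > h.py <<'E'
import numpy as np, cv2
from workcell import arm, get_image, camera_model
def shot(name, fn):
    m=camera_model(name); im,d=get_image(name)
    cv2.imwrite('pics/%s.png'%fn,im); np.savez('pics/%s.npz'%fn,im=im,d=d,T=np.array(m['T']),fov=m['vertical_fov'],cx=m['cx'],cy=m['cy'])
    return im,d,m
def load(fn):
    return dict(np.load('pics/%s.npz'%fn))
def world(s,u,v,depth):
    f=192/np.tan(np.radians(float(s['fov'])/2))
    p=np.stack([(u-s['cx'])/f*depth,(v-s['cy'])/f*depth,depth*np.ones_like(np.asarray(u,float)),np.ones_like(np.asarray(u,float))],-1)
    return (p@s['T'].T)[...,:3]
def ray(s,u,v,z):
    c=s['T'][:3,3]; p=world(s,np.asarray(u,float),np.asarray(v,float),100.)
    d=p-c; t=(z-c[2])/d[...,2]; return c+d*t[...,None]
def cloud(s):
    v,u=np.mgrid[0:384,0:512]; return world(s,u.astype(float),v.astype(float),s['d'].astype(float)[...])
E
sed -i 's/depth\*np.ones_like(np.asarray(u,float))/depth*np.ones_like(np.asarray(u,float))/' h.py
python3 - <<'E'
from h import *
print(arm.state())
for n in ('top','side','wrist'):
    im,d,m=shot(n,n+'0'); print(n,m['vertical_fov'],m['cx'],m['cy'],np.round(m['T'],3).tolist(),(d>0).mean())
E
```

```text
pics
{'time': 0.0, 'joint_pos': array([-1.47668912e+00,  1.04692991e-01,  9.64532173e-02,  1.56390443e+00,
        2.43964571e-05,  1.35307150e+00]), 'joint_vel': array([-2.94921292e-04,  1.56340775e-03,  1.04786976e-03,  6.25539694e-04,
        6.70711898e-05,  6.02467098e-04]), 'effort': array([ 1.68276474e-04, -5.56927478e+01,  5.03651655e+01,  1.66873547e-02,
       -3.35057630e-04, -9.06495359e-06]), 'position': array([ 184.05119501, -570.71767074,  230.51719021]), 'ee_rot': array([-3.14028187e+00, -3.14973729e-04,  3.11831808e-01]), 'wrist_force': array([-0.81458208,  0.63490212, -0.21620661]), 'ft_torque': array([-0.02309713, -0.00093792, -0.01160223]), 'finger_gap': 85.06831853005951}
top 51.73383333173832 253.32942071194574 187.0012166295269 [[-0.006, -0.988, 0.156, 305.531], [-1.0, 0.006, -0.001, -28.024], [-0.0, -0.156, -0.988, 1311.726], [0.0, 0.0, 0.0, 1.0]] 0.9959004720052084
side 55.27409924828466 258.18485454412865 188.4562186499965 [[-0.645, -0.466, 0.605, -82.152], [-0.764, 0.373, -0.527, 528.921], [0.02, -0.802, -0.597, 667.231], [0.0, 0.0, 0.0, 1.0]] 0.9961140950520834
wrist 63.46822875194594 258.07857372796923 191.81007913284233 [[0.308, -0.899, -0.311, 265.15], [-0.952, -0.291, -0.099, -543.415], [-0.002, 0.326, -0.945, 374.469], [0.0, 0.0, 0.0, 1.0]] 0.9962870279947916
```

View pics/top0.png

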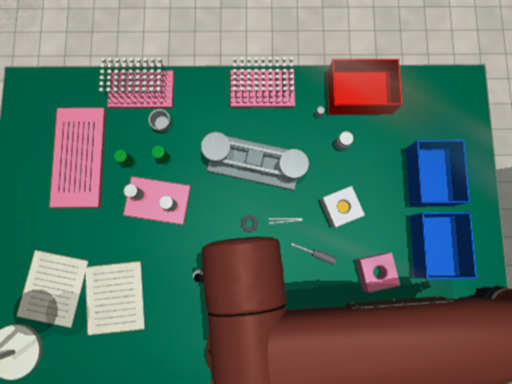

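View pics/side0.png

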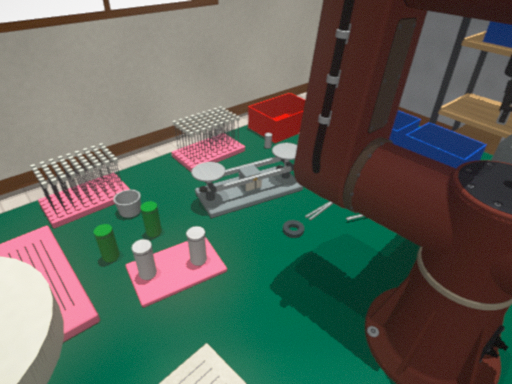

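View pics/wrist0.png

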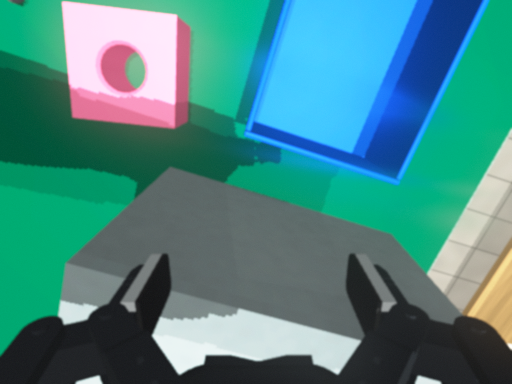

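Top view shows the grey sleeves on the pink pad at about (132,191) and (168,203), and green look-alikes at (121,157) and (159,152). The balance pans are at (216,147) and (293,163). The white nest is at (343,207) and the pink decoy nest at (379,271). The jar is at about (345,140), the cup at (159,120), the ring at (249,224) and the tweezers at (285,220).

Next I'll measure from depth and masks.

```bash
python3 - <<'E'
from h import *
s=load('top0'); P=cloud(s); im=s['im']
def box(n,u0,u1,v0,v1,zlo,zhi):
    Q=P[v0:v1,u0:u1].reshape(-1,3); k=(Q[:,2]>zlo)&(Q[:,2]<zhi); Q=Q[k]
    (c,r)=cv2.minEnclosingCircle(Q[:,:2].astype(np.float32))
    print(n,len(Q),'mean',Q.mean(0).round(1),'med z',np.median(Q[:,2]).round(1),'circ',np.round(c,1),round(r,1))
    return Q
box('slA',118,146,178,202,92,115)
box('slB',155,182,190,216,92,115)
box('grA',110,134,145,170,70,115)
box('grB',148,172,140,166,70,115)
box('panL',196,236,128,168,105,120)
box('panR',274,314,145,185,105,120)
Q=box('nest',315,370,180,232,54,66); r=cv2.minAreaRect(Q[:,:2].astype(np.float32)); print(r)
Q=box('nestfloor',334,352,198,216,20,54); 
Q=box('pad',118,196,172,228,8,17); r=cv2.minAreaRect(Q[:,:2].astype(np.float32)); print(r)
box('cup',145,175,105,135,40,60)
box('jar',332,358,125,155,65,85)
for k in [(40,255,50,110)]: pass
# side cam
s=load('side0');P=cloud(s)
box('S slA',130,162,238,285,97,108)
box('S slB',183,212,225,270,97,108)
box('S panL',185,228,160,190,105,120)
box('S panR',268,300,140,165,105,120)
T=load('top0'); c=np.vstack([cv2.resize(T['im'][130:230,100:200],None,fx=5,fy=5,interpolation=2)])
d=cv2.resize(T['im'][120:240,190:390],None,fx=4,fy=4,interpolation=2)
cv2.imwrite('pics/crop1.png',c);cv2.imwrite('pics/crop2.png',d)
E
```

```text
slA 136 mean [486.6 350.4 100.9] med z 101.0 circ [486.7 351.5] 20.2
slB 133 mean [449.6 239.7 101.5] med z 101.4 circ [449.1 240.1] 20.6
grA 148 mean [599.5 389.8  86.6] med z 87.9 circ [600.7 391.3] 20.9
grB 141 mean [611.3 271.4  87.6] med z 88.7 circ [612.6 273.2] 20.6
panL 624 mean [623.5  88.3 110.9] med z 110.9 circ [623.9  88.1] 45.1
panR 639 mean [ 567.5 -155.4  111.3] med z 111.3 circ [ 568.1 -155.5] 45.3
nest 839 mean [ 437.9 -314.5   59.3] med z 59.2 circ [ 438.  -314.5] 69.9
((438.3418273925781, -315.1391906738281), (99.65320587158203, 102.19459533691406), 21.282554626464844)
nestfloor 136 mean [ 439.5 -317.7   46.3] med z 47.3 circ [ 434.3 -323.2] 27.8
pad 1733 mean [465.7 286.7  11.6] med z 11.5 circ [484.6 296.6] 136.8
((468.8826904296875, 299.087890625), (265.7524108886719, 129.89822387695312), 81.00701141357422)
cup 107 mean [736.4 284.2  47.2] med z 47.3 circ [733.7 282. ] 35.0
jar 141 mean [ 656.9 -328.9   73.8] med z 74.1 circ [ 657.3 -328.4] 21.8
S slA 222 mean [489.1 354.5 101.1] med z 101.2 circ [491.  353.9] 20.9
S slB 194 mean [452.6 243.8 100.8] med z 101.0 circ [453.7 243.3] 20.0
S panL 524 mean [625.4  93.4 110.8] med z 110.9 circ [628.7  91. ] 47.0
S panR 332 mean [ 575.  -145.5  110.7] med z 110.9 circ [ 572.6 -152.7] 46.5
```

View pics/crop1.png

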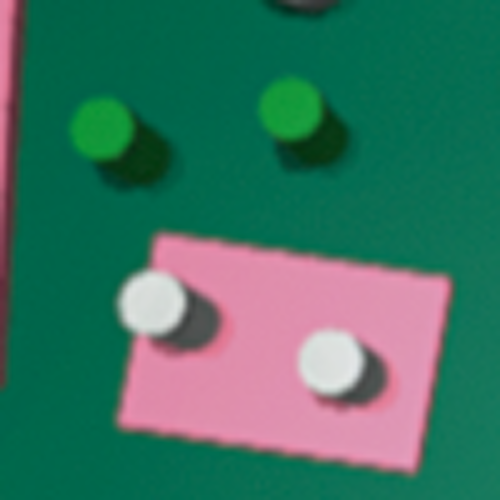

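View pics/crop2.png

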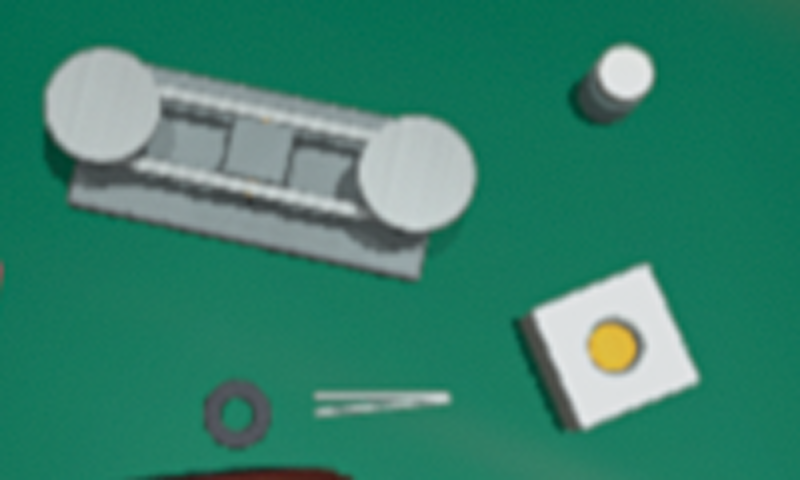

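Choices: sleeves at (132,191) and (168,203) are grey and standing on the pad. The green cylinders at (121,157) and (159,152) are rejected. The white nest is at (343,207), and the pink one at (379,271) is rejected. The crops confirm this: two silver tops stand on the pad, and the white block has a brass floor. Moving towards sleeve A now.

```bash
R='{"x":280,"y":280,"rz":1.19,"grip":75}'
python3 -m inch '[{"x":280,"y":280,"rz":1.19,"grip":75},{"x":280,"y":280,"rz":1.19,"grip":75},{"x":280,"y":280,"rz":1.19,"grip":75},{"x":280,"y":280,"rz":1.19,"grip":75},{"x":280,"y":280,"rz":1.19,"grip":75},{"x":280,"y":280,"rz":1.19,"grip":75},{"x":280,"y":280,"rz":1.19,"grip":75},{"x":280,"y":280,"rz":1.19,"grip":75},{"x":280,"y":280,"rz":1.19,"grip":75},{"x":280,"y":280,"rz":1.19,"grip":75}]' 40
python3 -c "
from workcell import arm; print(arm.state()['joint_pos'].round(3))"
```

```text
[-1.477  0.105  0.097  1.564 -0.     1.353]validation failed for argument at $[0]...
```

```bash
python3 -m inch '[{"x":280.0,"y":280.0,"z":0,"rx":0,"ry":0,"rz":1.19,"grip":75}]' 40; python3 -m inch --help
```

```text
time: 0.23
position: [210.1, -544.4, 229.7]
ee_rot: [-3.141, 0.001, 0.43]
wrist_force: [1.2, 0.0, -0.2]
finger_gap: 75.7invalid input: not JSON, or not a number
```

```bash
python3 -m inch '[{"x":250,"y":250,"z":0,"rx":0,"ry":0,"rz":1.06,"grip":75},{"x":250,"y":250,"z":0,"rx":0,"ry":0,"rz":1.06,"grip":75},{"x":250,"y":250,"z":0,"rx":0,"ry":0,"rz":1.06,"grip":75},{"x":250,"y":250,"z":0,"rx":0,"ry":0,"rz":1.06,"grip":75},{"x":250,"y":250,"z":0,"rx":0,"ry":0,"rz":1.06,"grip":75},{"x":250,"y":250,"z":0,"rx":0,"ry":0,"rz":1.06,"grip":75},{"x":250,"y":250,"z":0,"rx":0,"ry":0,"rz":1.06,"grip":75},{"x":250,"y":250,"z":0,"rx":0,"ry":0,"rz":1.06,"grip":75},{"x":250,"y":250,"z":0,"rx":0,"ry":0,"rz":1.06,"grip":75}]'
python3 - <<'E'
from h import *
print(arm.state()['joint_pos'].round(3))
shot('wrist','w1'); shot('top','top1')
E
```

```text
time: 0.98
position: [465.8, -288.1, 231.2]
ee_rot: [3.141, -0.001, 1.507]
wrist_force: [0.5, -0.0, -0.2]
finger_gap: 64.4
[-7.930e-01 -5.600e-02 -6.500e-02  1.562e+00  1.000e-03  8.420e-01]
```

View pics/w1.png

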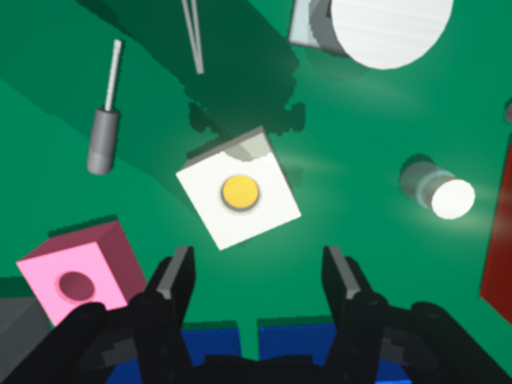

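```bash
cat >> h.py <<'E'
def nest(fn,box,z=60.):
    s=load(fn); im=s['im'].astype(int); u0,u1,v0,v1=box
    sub=im[v0:v1,u0:u1]; b,g,r=sub[...,0],sub[...,1],sub[...,2]
    white=((np.minimum(b,np.minimum(g,r))>150)).astype(np.uint8)
    cs,_=cv2.findContours(white,cv2.RETR_CCOMP,cv2.CHAIN_APPROX_NONE)
    hs,hier=cv2.findContours(white,cv2.RETR_CCOMP,cv2.CHAIN_APPROX_NONE)
    out=[]
    for c,h in zip(hs,hier[0]):
        if len(c)<40: continue
        p=c[:,0,:]+[u0,v0]; w=ray(s,p[:,0],p[:,1],z)[:,:2].astype(np.float32)
        e=cv2.fitEllipse(w); out.append((h[3]>=0,len(c),np.round(cv2.minAreaRect(w)[0],1),np.round(cv2.minAreaRect(w)[1],1),'ell',np.round(e[0],1),np.round(e[1],1)))
    return out
E
python3 - <<'E'
from h import *
for o in nest('w1',(165,310,120,255)): print(o)
for o in nest('top1',(315,370,180,232)): print(o)
E
```

```text
(np.False_, 326, array([ 445.4, -312.4]), array([102.4, 102.2]), 'ell', array([ 445.2, -312.7]), array([118. , 119.7]))
(np.True_, 107, array([ 445.6, -311.6]), array([42.1, 41.9]), 'ell', array([ 445.5, -311.4]), array([42. , 42.2]))Traceback (most recent call last):
  File "<stdin>", line 3, in <module>
  File "h.py", line 25, in nest
    for c,h in zip(hs,hier[0]):
                      ~~~~^^^
TypeError: 'NoneType' object is not subscriptable
```

```bash
python3 -m inch '[{"x":10,"y":417,"z":0,"rx":0,"ry":0,"rz":0,"grip":75},{"x":10,"y":417,"z":0,"rx":0,"ry":0,"rz":0,"grip":75},{"x":10,"y":417,"z":0,"rx":0,"ry":0,"rz":0,"grip":75},{"x":10,"y":417,"z":0,"rx":0,"ry":0,"rz":0,"grip":75},{"x":10,"y":417,"z":0,"rx":0,"ry":0,"rz":0,"grip":75},{"x":10,"y":417,"z":0,"rx":0,"ry":0,"rz":0,"grip":75},{"x":10,"y":417,"z":0,"rx":0,"ry":0,"rz":0,"grip":75},{"x":10,"y":417,"z":0,"rx":0,"ry":0,"rz":0,"grip":75},{"x":10,"y":417,"z":0,"rx":0,"ry":0,"rz":0,"grip":75},{"x":10,"y":417,"z":0,"rx":0,"ry":0,"rz":0,"grip":75}]'
```

```text
time: 1.92
position: [473.2, 126.2, 231.4]
ee_rot: [3.141, 0.0, 1.495]
wrist_force: [1.4, -1.4, 0.5]
finger_gap: 64.0
```

```bash
python3 -m inch '[{"x":15,"y":215,"z":0,"rx":0,"ry":0,"rz":0,"grip":75},{"x":15,"y":215,"z":0,"rx":0,"ry":0,"rz":0,"grip":75},{"x":15,"y":215,"z":0,"rx":0,"ry":0,"rz":0,"grip":75},{"x":15,"y":215,"z":0,"rx":0,"ry":0,"rz":0,"grip":75},{"x":15,"y":215,"z":0,"rx":0,"ry":0,"rz":0,"grip":75},{"x":15,"y":215,"z":0,"rx":0,"ry":0,"rz":0,"grip":75},{"x":15,"y":215,"z":0,"rx":0,"ry":0,"rz":0,"grip":75},{"x":15,"y":215,"z":0,"rx":0,"ry":0,"rz":0,"grip":75}]'
python3 - <<'E'
from h import *
shot('wrist','w2'); shot('top','top2')
s=arm.state(); print(s['position'],s['ee_rot'],s['joint_vel'].round(3))
E
```

```text
time: 2.58
position: [488.6, 339.3, 230.9]
ee_rot: [-3.141, 0.001, 1.497]
wrist_force: [0.3, 0.4, -0.1]
finger_gap: 63.8
[488.87723844 338.41926806 231.38521095] [3.14150518e+00 4.31110774e-04 1.49493655e+00] [-0.005 -0.011 -0.003 -0.     0.002  0.002]
```

View pics/w2.png

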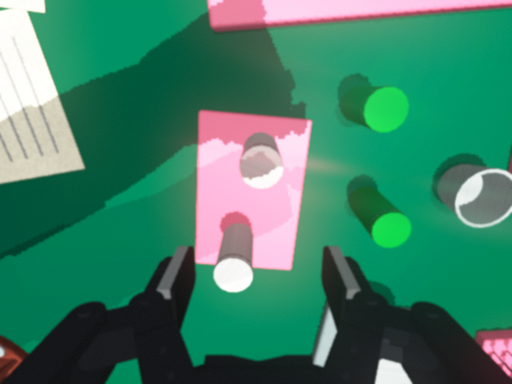

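View pics/top2.png

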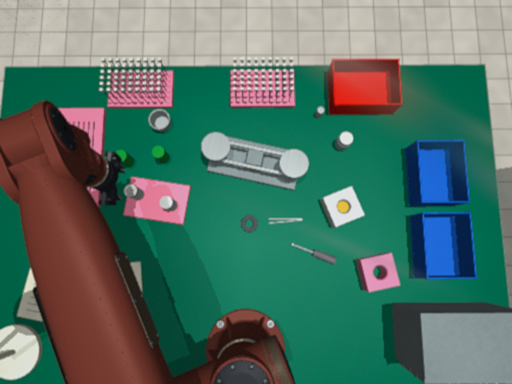

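```bash
cat >> h.py <<'E'
def blob(fn,box,z,lo=150,sat=40):
    s=load(fn); u0,u1,v0,v1=box; sub=s['im'][v0:v1,u0:u1].astype(int)
    m=((sub.min(2)>lo)&(sub.max(2)-sub.min(2)<sat)).astype(np.uint8)
    cs,_=cv2.findContours(m,cv2.RETR_EXTERNAL,cv2.CHAIN_APPROX_NONE); c=max(cs,key=cv2.contourArea)
    p=cv2.convexHull(c)[:,0,:]+[u0,v0]; w=ray(s,p[:,0],p[:,1],z)[:,:2].astype(np.float32)
    px=cv2.minEnclosingCircle(p.astype(np.float32))
    cc=cv2.minEnclosingCircle(w); e=cv2.fitEllipse(w)
    return 'px',np.round(px[0],1),round(px[1],1),'circ',np.round(cc[0],1),round(cc[1],1),'ell',np.round(e[0],1),np.round(e[1],1)
E
python3 - <<'E'
from h import *
s=load('w2'); print(s['T'].round(3).tolist())
print(blob('w2',(205,265,240,300),102.))
P=cloud(s); Q=P[240:300,205:265].reshape(-1,3); Q=Q[(Q[:,2]>94)&(Q[:,2]<112)]; print(len(Q),Q.mean(0),cv2.minEnclosingCircle(Q[:,:2].astype(np.float32)))
Q=P[140:195,235:290].reshape(-1,3); Q=Q[(Q[:,2]>94)&(Q[:,2]<112)]; print('B',len(Q),Q.mean(0),cv2.minEnclosingCircle(Q[:,:2].astype(np.float32)))
# project TCP
def proj(s,p):
    c=np.linalg.inv(s['T'])@np.r_[p,1]; f=192/np.tan(np.radians(float(s['fov'])/2)); return c[:2]/c[2]*f+[s['cx'],s['cy']],c[2]
print(proj(s,[488.9,338.4,231.4]),proj(s,[488.9,338.4,102]))
for n in ('top0','top2'):
  print(n,[ray(load(n),u,v,z).round(1) for u,v,z in ((342.5,206.5,60),)])
t=load('top2');sub=t['im'][185:230,320:368]; hsv=cv2.cvtColor(sub,cv2.COLOR_BGR2HSV); m=((hsv[...,0]>15)&(hsv[...,0]<35)&(hsv[...,1]>100)).astype(np.uint8); mm=cv2.moments(m,True); print('brass px',mm['m10']/mm['m00']+320,mm['m01']/mm['m00']+185, m.sum())
w=(sub.min(2)>140).astype(np.uint8)
cs,_=cv2.findContours(w,cv2.RETR_EXTERNAL,cv2.CHAIN_APPROX_NONE);c=max(cs,key=cv2.contourArea)[:,0,:]+[320,185]; r=ray(t,c[:,0],c[:,1],60.)[:,:2].astype(np.float32); print('top2 nest',cv2.minAreaRect(r))
E
```

```text
[[0.997, -0.069, -0.024, 495.738], [-0.073, -0.942, -0.326, 425.172], [-0.0, 0.327, -0.945, 374.617], [0.0, 0.0, 0.0, 1.0]]
('px', array([232.9, 274. ]), 19.5, 'circ', array([456.3, 243.3]), 20.6, 'ell', array([456.3, 243.4]), array([40.2, 41. ]))
1173 [457.18674462 246.64855638 102.3065347 ] ((456.9891052246094, 244.3179473876953), 20.169076919555664)
B 1535 [493.32128726 356.24913986 102.76774607] ((493.29046630859375, 355.16375732421875), 20.068254470825195)
(array([257.27303991, 258.9112319 ]), np.float64(163.8093447871364)) (array([257.65830869, 184.29792542]), np.float64(286.09083449095374))
top0 [array([ 438.2, -311.9,   60. ])]
top2 [array([ 438.2, -311.9,   60. ])]
brass px 342.73214285714283 206.26785714285714 112
top2 nest ((439.69915771484375, -314.707763671875), (101.07260131835938, 101.5615005493164), 21.389005661010742)
```

```bash
python3 -m inch '[{"x":2.5,"y":13,"z":-40,"rx":0,"ry":0,"rz":0,"grip":75},{"x":2.5,"y":13,"z":-80,"rx":0,"ry":0,"rz":0,"grip":75},{"x":2.5,"y":13,"z":-105,"rx":0,"ry":0,"rz":0,"grip":75},{"x":2.5,"y":13,"z":-105,"rx":0,"ry":0,"rz":0,"grip":75},{"x":2.5,"y":13,"z":-105,"rx":0,"ry":0,"rz":0,"grip":75}]'
python3 - <<'E'
from h import *
shot('wrist','w3')
s=arm.state(); print(s['position'],s['ee_rot'],s['joint_vel'].round(3))
E
```

```text
time: 3.1
position: [490.6, 351.3, 126.0]
ee_rot: [-3.14, 0.001, 1.495]
wrist_force: [0.7, -0.2, 1.1]
finger_gap: 64.1
[491.74702989 352.0366401  128.06160098] [ 3.14037414e+00 -4.85073374e-04  1.49519086e+00] [ 0.007 -0.013  0.042 -0.001  0.     0.001]
```

View pics/w3.png

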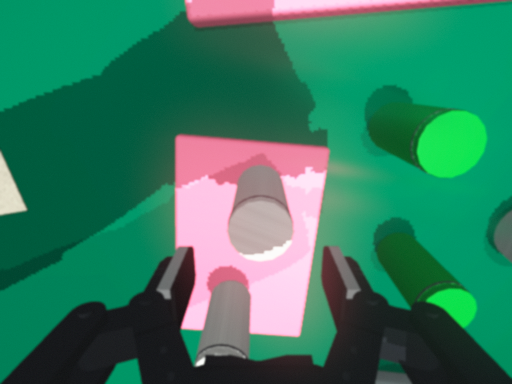

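w3 shows sleeve A's top at (261,230), centred between the fingers (midline u≈258). Descending and gripping.

```bash
python3 -m inch '[{"x":0.5,"y":0.5,"z":-30,"rx":0,"ry":0,"rz":0,"grip":75},{"x":0.5,"y":0.5,"z":-66,"rx":0,"ry":0,"rz":0,"grip":75},{"x":0.5,"y":0.5,"z":-66,"rx":0,"ry":0,"rz":0,"grip":75},{"x":0.5,"y":0.5,"z":-66,"rx":0,"ry":0,"rz":0,"grip":50},{"x":0.5,"y":0.5,"z":-66,"rx":0,"ry":0,"rz":0,"grip":40},{"x":0.5,"y":0.5,"z":-66,"rx":0,"ry":0,"rz":0,"grip":30},{"x":0.5,"y":0.5,"z":-66,"rx":0,"ry":0,"rz":0,"grip":30},{"x":0.5,"y":0.5,"z":-66,"rx":0,"ry":0,"rz":0,"grip":30}]' 40
python3 - <<'E'
from h import *
shot('wrist','w4')
s=arm.state(); print(s['position'],s['ee_rot'],s['joint_vel'].round(3),s['wrist_force'])
E
```

```text
time: 3.82
position: [493.3, 354.1, 63.8]
ee_rot: [3.137, -0.002, 1.497]
wrist_force: [-2.0, -0.3, 8.4]
finger_gap: 39.2
[493.316578   354.15283969  63.87625278] [ 3.13737970e+00 -1.90781994e-03  1.49688504e+00] [ 0.     0.001 -0.001 -0.    -0.    -0.   ] [-1.52558168 -0.97829923  8.28192904]
```

View pics/w4.png

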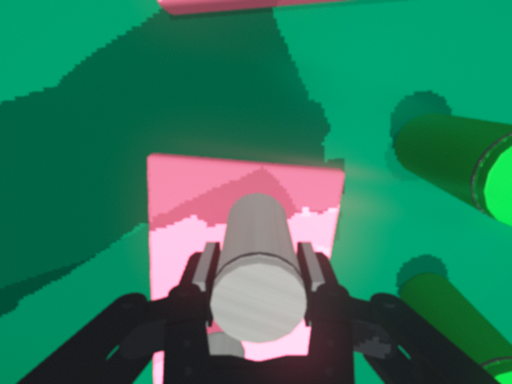

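The jaws hold sleeve A at a 39 mm gap, with its top at about (258,297). Next is lifting it to a safe height and reading its weight.

```bash
python3 -m inch '[{"x":0,"y":0,"z":10,"rx":0,"ry":0,"rz":0,"grip":30},{"x":0,"y":0,"z":40,"rx":0,"ry":0,"rz":0,"grip":30},{"x":0,"y":0,"z":80,"rx":0,"ry":0,"rz":0,"grip":30},{"x":0,"y":-5,"z":120,"rx":0,"ry":0,"rz":0,"grip":30},{"x":10,"y":-30,"z":145,"rx":0,"ry":0,"rz":0,"grip":30},{"x":16,"y":-60,"z":150,"rx":0,"ry":0,"rz":0,"grip":30},{"x":22,"y":-100,"z":150,"rx":0,"ry":0,"rz":0,"grip":30},{"x":28,"y":-140,"z":150,"rx":0,"ry":0,"rz":0,"grip":30},{"x":34,"y":-180,"z":150,"rx":0,"ry":0,"rz":0,"grip":30},{"x":40,"y":-220,"z":150,"rx":0,"ry":0,"rz":0,"grip":30}]'
python3 -m inch '[{"x":6,"y":-40,"z":0,"rx":0,"ry":0,"rz":0,"grip":30},{"x":12,"y":-80,"z":0,"rx":0,"ry":0,"rz":0,"grip":30},{"x":18,"y":-120,"z":0,"rx":0,"ry":0,"rz":0,"grip":30},{"x":24,"y":-160,"z":0,"rx":0,"ry":0,"rz":0,"grip":30},{"x":30,"y":-200,"z":0,"rx":0,"ry":0,"rz":0,"grip":30},{"x":36,"y":-240,"z":0,"rx":0,"ry":0,"rz":0,"grip":30},{"x":41,"y":-268,"z":0,"rx":0,"ry":0,"rz":0,"grip":30},{"x":41,"y":-284,"z":0,"rx":0,"ry":0,"rz":0,"grip":30},{"x":41,"y":-284,"z":0,"rx":0,"ry":0,"rz":0,"grip":30},{"x":41,"y":-284,"z":0,"rx":0,"ry":0,"rz":0,"grip":30}]'
python3 - <<'E'
from h import *
s=arm.state(); shot('wrist','w5');t=arm.state(); shot('top','top5'); u=arm.state()
for q in (s,t,u): print(q['position'].round(1),q['ee_rot'].round(4),q['wrist_force'].round(2),q['finger_gap'])
E
```

```text
time: 4.7
position: [531.7, 131.7, 212.1]
ee_rot: [3.14, -0.0, 1.497]
wrist_force: [1.2, -0.2, -2.9]
finger_gap: 39.0
time: 5.53
position: [572.4, -150.9, 211.2]
ee_rot: [3.141, -0.0, 1.496]
wrist_force: [-0.6, 1.0, -2.7]
finger_gap: 38.8
[ 572.4 -150.9  211.2] [ 3.1411e+00 -2.0000e-04  1.4955e+00] [-0.58  1.   -2.65] 38.83226081377121
[ 572.5 -150.   211.1] [ 3.1411e+00 -3.0000e-04  1.4968e+00] [ 0.65  0.46 -2.28] 38.89250176993248
[ 572.5 -149.4  211.1] [ 3.1410e+00 -2.0000e-04  1.4977e+00] [ 0.16  0.27 -2.11] 39.14255325345082
```

View pics/w5.png

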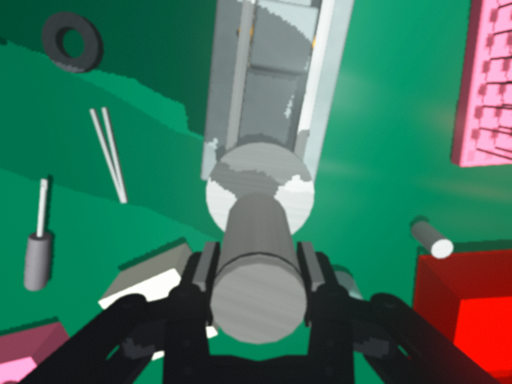

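View pics/top5.png

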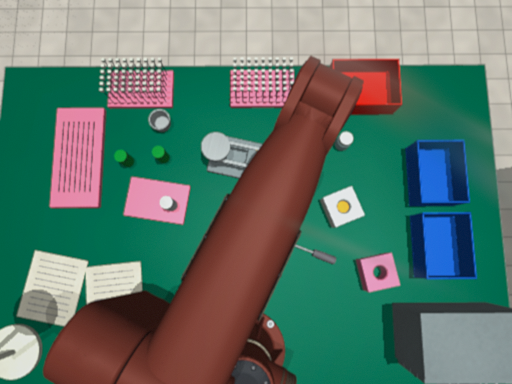

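```bash
cat >> h.py <<'E'
def zc(fn,box,zlo,zhi):
    s=load(fn); P=cloud(s); u0,u1,v0,v1=box; Q=P[v0:v1,u0:u1].reshape(-1,3); Q=Q[(Q[:,2]>zlo)&(Q[:,2]<zhi)]
    c=cv2.minEnclosingCircle(Q[:,:2].astype(np.float32)); return len(Q),np.median(Q[:,2]).round(1),np.round(c[0],1),round(c[1],1),Q.mean(0).round(1)
E
python3 - <<'E'
from h import *
print('panR',zc('w5',(200,320,138,240),107,117))
print('top of A',zc('w5',(205,312,245,345),235,262))
print('panL',zc('top5',(196,236,128,168),105,120))
E
```

```text
panR (6060, np.float64(113.1), array([ 574.8, -151.8]), 45.1, array([ 576.6, -139.3,  113.1]))
top of A (8573, np.float64(250.3), array([ 573.4, -146.8]), 25.1, array([ 573.6, -145.7,  248.7]))
panL (630, np.float64(111.1), array([624.2,  88.4]), 45.4, array([623.4,  88.2, 111.1]))
```

A reads about 2.3 N. Pan R is measured at (574.8,-151.8), with a 45 mm radius as it should have. Next I'll lower the sleeve and release part-way down the pan's travel.

```bash
python3 -m inch '[{"x":2,"y":-2,"z":-20,"rx":0,"ry":0,"rz":0,"grip":30},{"x":2,"y":-2,"z":-38,"rx":0,"ry":0,"rz":0,"grip":30},{"x":2,"y":-2,"z":-41,"rx":0,"ry":0,"rz":0,"grip":30},{"x":2,"y":-2,"z":-44,"rx":0,"ry":0,"rz":0,"grip":30},{"x":2,"y":-2,"z":-47,"rx":0,"ry":0,"rz":0,"grip":30},{"x":2,"y":-2,"z":-50,"rx":0,"ry":0,"rz":0,"grip":30},{"x":2,"y":-2,"z":-53,"rx":0,"ry":0,"rz":0,"grip":30},{"x":2,"y":-2,"z":-54,"rx":0,"ry":0,"rz":0,"grip":30},{"x":2,"y":-2,"z":-54,"rx":0,"ry":0,"rz":0,"grip":30}]'
python3 - <<'E'
from h import *
shot('side','side6');shot('wrist','w6')
E
```

```text
time: 6.38
position: [574.6, -152.6, 156.4]
ee_rot: [3.141, 0.0, 1.497]
wrist_force: [-1.3, -0.2, -2.1]
finger_gap: 39.1
```

View pics/side6.png

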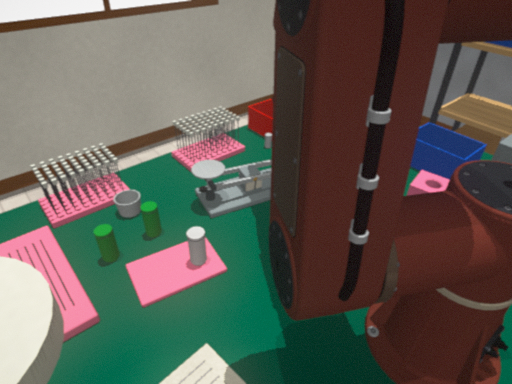

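```bash
python3 - <<'E'
from h import *
print(zc('side6',(188,228,158,182),103,135), zc('side0',(188,228,158,182),103,135))
E
```

```text
(516, np.float64(118.6), array([626.7,  90.4]), 47.5, array([624.9,  93.1, 118.5])) (526, np.float64(110.9), array([628.7,  91. ]), 47.0, array([625.4,  93.5, 110.8]))
```

The left pan has risen 7.7 mm, so sleeve A is seated and the right pan is part-way down. Releasing.

```bash
python3 -m inch '[{"x":0,"y":0,"z":0,"rx":0,"ry":0,"rz":0,"grip":55},{"x":0,"y":0,"z":0,"rx":0,"ry":0,"rz":0,"grip":75},{"x":0,"y":0,"z":0,"rx":0,"ry":0,"rz":0,"grip":75},{"x":0,"y":0,"z":0,"rx":0,"ry":0,"rz":0,"grip":75},{"x":0,"y":0,"z":0,"rx":0,"ry":0,"rz":0,"grip":75},{"x":0,"y":0,"z":30,"rx":0,"ry":0,"rz":0,"grip":75},{"x":0,"y":0,"z":65,"rx":0,"ry":0,"rz":0,"grip":75},{"x":0,"y":0,"z":90,"rx":0,"ry":0,"rz":0,"grip":75},{"x":0,"y":0,"z":90,"rx":0,"ry":0,"rz":0,"grip":75}]'
python3 - <<'E'
from h import *
shot('wrist','w7');shot('side','side7')
print(arm.state()['position'])
print(zc('side7',(188,228,158,182),103,135))
E
```

```text
time: 7.23
position: [576.3, -153.5, 252.7]
ee_rot: [3.134, 0.003, 1.497]
wrist_force: [0.5, -0.3, 1.9]
finger_gap: 64.1
[ 575.16709337 -152.93483316  247.46404845]
(521, np.float64(122.9), array([627.5,  90.7]), 45.9, array([625.1,  93. , 122.8]))
```

View pics/w7.png

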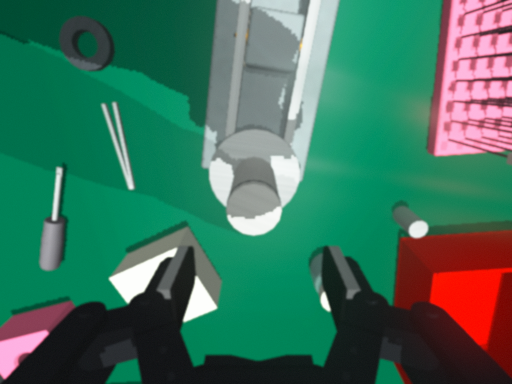

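Sleeve A stands upright on the right pan, with its top at (254,213). Now for sleeve B.

```bash
python3 -m inch '[{"x":-118,"y":396,"z":-20,"rx":0,"ry":0,"rz":0,"grip":75},{"x":-118,"y":396,"z":-20,"rx":0,"ry":0,"rz":0,"grip":75},{"x":-118,"y":396,"z":-20,"rx":0,"ry":0,"rz":0,"grip":75},{"x":-118,"y":396,"z":-20,"rx":0,"ry":0,"rz":0,"grip":75},{"x":-118,"y":396,"z":-20,"rx":0,"ry":0,"rz":0,"grip":75},{"x":-118,"y":396,"z":-20,"rx":0,"ry":0,"rz":0,"grip":75},{"x":-118,"y":396,"z":-20,"rx":0,"ry":0,"rz":0,"grip":75},{"x":-118,"y":396,"z":-20,"rx":0,"ry":0,"rz":0,"grip":75},{"x":-118,"y":396,"z":-20,"rx":0,"ry":0,"rz":0,"grip":75},{"x":-118,"y":396,"z":-20,"rx":0,"ry":0,"rz":0,"grip":75}]'
python3 -m inch '[{"x":0,"y":0,"z":-40,"rx":0,"ry":0,"rz":0,"grip":75},{"x":0,"y":0,"z":-80,"rx":0,"ry":0,"rz":0,"grip":75},{"x":0,"y":0,"z":-90,"rx":0,"ry":0,"rz":0,"grip":75},{"x":0,"y":0,"z":-90,"rx":0,"ry":0,"rz":0,"grip":75},{"x":0,"y":0,"z":-90,"rx":0,"ry":0,"rz":0,"grip":75}]'
python3 - <<'E'
from h import *
shot('wrist','w8');print(arm.state()['position'])
print(zc('w8',(205,315,180,290),94,112))
E
```

```text
time: 8.17
position: [454.8, 245.3, 224.7]
ee_rot: [-3.14, 0.0, 1.497]
wrist_force: [1.9, -0.2, -0.1]
finger_gap: 64.2
time: 8.58
position: [456.3, 243.0, 136.6]
ee_rot: [-3.141, 0.0, 1.496]
wrist_force: [1.8, -0.2, 0.9]
finger_gap: 64.1
[457.29763968 243.09982328 137.96133069]
(3057, np.float64(103.0), array([456.5, 243.9]), 20.4, array([456.6, 245.9, 102.6]))
```

View pics/w8.png

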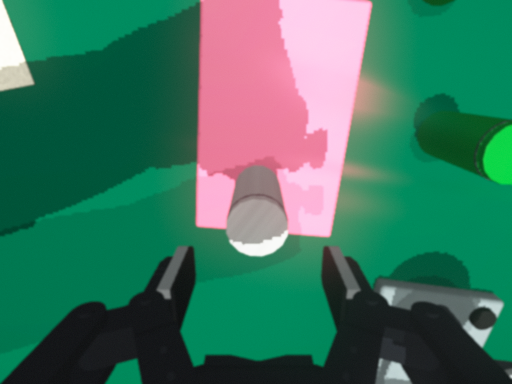

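Sleeve B at (457,222) px is centred. Descending and gripping.

```bash
python3 -m inch '[{"x":-0.5,"y":1,"z":-38,"rx":0,"ry":0,"rz":0,"grip":75},{"x":-0.5,"y":1,"z":-74,"rx":0,"ry":0,"rz":0,"grip":75},{"x":-0.5,"y":1,"z":-74,"rx":0,"ry":0,"rz":0,"grip":75},{"x":-0.5,"y":1,"z":-74,"rx":0,"ry":0,"rz":0,"grip":55},{"x":-0.5,"y":1,"z":-74,"rx":0,"ry":0,"rz":0,"grip":40},{"x":-0.5,"y":1,"z":-74,"rx":0,"ry":0,"rz":0,"grip":30},{"x":-0.5,"y":1,"z":-74,"rx":0,"ry":0,"rz":0,"grip":30},{"x":-0.5,"y":1,"z":-74,"rx":0,"ry":0,"rz":0,"grip":30}]' 40
python3 -m inch '[{"x":0,"y":0,"z":10,"rx":0,"ry":0,"rz":0,"grip":30},{"x":0,"y":0,"z":40,"rx":0,"ry":0,"rz":0,"grip":30},{"x":0,"y":0,"z":80,"rx":0,"ry":0,"rz":0,"grip":30},{"x":0,"y":0,"z":120,"rx":0,"ry":0,"rz":0,"grip":30},{"x":0,"y":0,"z":155,"rx":0,"ry":0,"rz":0,"grip":30},{"x":30,"y":-25,"z":155,"rx":0,"ry":0,"rz":0,"grip":30},{"x":60,"y":-50,"z":155,"rx":0,"ry":0,"rz":0,"grip":30},{"x":90,"y":-75,"z":155,"rx":0,"ry":0,"rz":0,"grip":30},{"x":120,"y":-100,"z":155,"rx":0,"ry":0,"rz":0,"grip":30},{"x":145,"y":-125,"z":155,"rx":0,"ry":0,"rz":0,"grip":30}]'
python3 -m inch '[{"x":22,"y":-20,"z":0,"rx":0,"ry":0,"rz":0,"grip":30},{"x":27,"y":-26,"z":0,"rx":0,"ry":0,"rz":0,"grip":30},{"x":27,"y":-26,"z":0,"rx":0,"ry":0,"rz":0,"grip":30},{"x":27,"y":-26,"z":0,"rx":0,"ry":0,"rz":0,"grip":30},{"x":27,"y":-26,"z":0,"rx":0,"ry":0,"rz":0,"grip":30}]'
python3 - <<'E'
from h import *
s=arm.state(); shot('wrist','w9');t=arm.state(); shot('side','side9'); u=arm.state()
for q in (s,t,u): print(q['position'].round(1),q['ee_rot'].round(4),q['wrist_force'].round(2),q['finger_gap'])
print('pan',zc('w9',(200,320,138,240),112,132))
print('top of B',zc('w9',(205,312,245,345),235,272))
E
```

```text
time: 9.3
position: [457.9, 244.8, 65.5]
ee_rot: [3.137, -0.001, 1.497]
wrist_force: [-1.2, -0.6, 7.9]
finger_gap: 38.5
time: 10.13
position: [602.8, 117.9, 218.5]
ee_rot: [3.14, -0.0, 1.497]
wrist_force: [0.3, 1.4, -3.3]
finger_gap: 38.7
time: 10.55
position: [627.4, 94.3, 218.0]
ee_rot: [3.141, -0.0, 1.498]
wrist_force: [-0.2, 0.5, -3.8]
finger_gap: 38.5
[627.4  94.3 218. ] [ 3.1414e+00 -3.0000e-04  1.4975e+00] [-0.16  0.46 -3.82] 38.461498850267176
[627.3  94.5 218. ] [ 3.1413e+00 -2.0000e-04  1.4980e+00] [-0.09 -0.06 -3.22] 38.67131356003099
[627.4  94.6 218. ] [ 3.1411e+00 -2.0000e-04  1.4982e+00] [ 0.91  0.74 -3.27] 38.78317614537021
pan (6141, np.float64(125.1), array([631. ,  91.9]), 45.2, array([632.9, 104.5, 125.1]))
top of B (8985, np.float64(255.4), array([628.5,  98.8]), 26.0, array([628.5,  98.5, 253.1]))
```

View pics/w9.png

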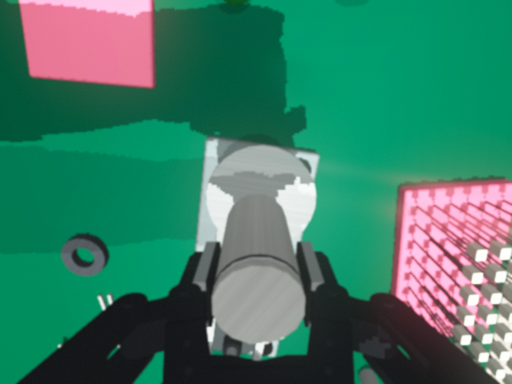

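B reads about 3.4 N. The left pan is measured at (631,92), at z 124. I'll lower the sleeve on, carry the pan down to about level, then release.

```bash
python3 -m inch '[{"x":3,"y":-2.5,"z":-18,"rx":0,"ry":0,"rz":0,"grip":30},{"x":3,"y":-2.5,"z":-33,"rx":0,"ry":0,"rz":0,"grip":30},{"x":3,"y":-2.5,"z":-36,"rx":0,"ry":0,"rz":0,"grip":30},{"x":3,"y":-2.5,"z":-39,"rx":0,"ry":0,"rz":0,"grip":30},{"x":3,"y":-2.5,"z":-42,"rx":0,"ry":0,"rz":0,"grip":30},{"x":3,"y":-2.5,"z":-45,"rx":0,"ry":0,"rz":0,"grip":30},{"x":3,"y":-2.5,"z":-48,"rx":0,"ry":0,"rz":0,"grip":30},{"x":3,"y":-2.5,"z":-51,"rx":0,"ry":0,"rz":0,"grip":30},{"x":3,"y":-2.5,"z":-54,"rx":0,"ry":0,"rz":0,"grip":30},{"x":3,"y":-2.5,"z":-54,"rx":0,"ry":0,"rz":0,"grip":30}]'
python3 - <<'E'
from h import *
shot('side','side10')
s=load('side10'); cv2.imwrite('pics/s10c.png',cv2.resize(s['im'][100:230,170:330],None,fx=4,fy=4))
E
```

```text
time: 11.48
position: [631.2, 91.0, 162.9]
ee_rot: [3.141, -0.0, 1.497]
wrist_force: [0.4, 0.4, -1.9]
finger_gap: 38.8
```

View pics/s10c.png

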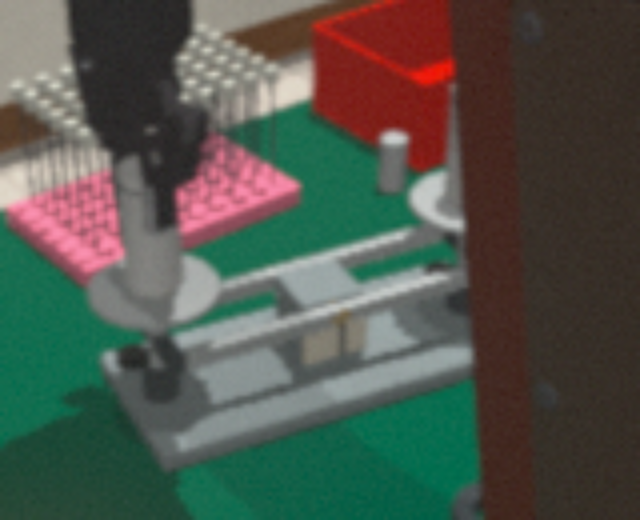

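B is seated on the left pan with the beam near level. Releasing, backing off and letting it settle.

```bash
python3 -m inch '[{"x":0,"y":0,"z":0,"rx":0,"ry":0,"rz":0,"grip":55},{"x":0,"y":0,"z":0,"rx":0,"ry":0,"rz":0,"grip":75},{"x":0,"y":0,"z":0,"rx":0,"ry":0,"rz":0,"grip":75},{"x":0,"y":0,"z":0,"rx":0,"ry":0,"rz":0,"grip":75},{"x":0,"y":0,"z":0,"rx":0,"ry":0,"rz":0,"grip":75},{"x":0,"y":0,"z":25,"rx":0,"ry":0,"rz":0,"grip":75},{"x":0,"y":0,"z":60,"rx":0,"ry":0,"rz":0,"grip":75},{"x":0,"y":0,"z":90,"rx":0,"ry":0,"rz":0,"grip":75},{"x":0,"y":0,"z":90,"rx":0,"ry":0,"rz":0,"grip":75},{"x":0,"y":0,"z":90,"rx":0,"ry":0,"rz":0,"grip":75}]'
python3 -m inch '[{"x":0,"y":0,"z":0,"rx":0,"ry":0,"rz":0,"grip":75},{"x":0,"y":0,"z":0,"rx":0,"ry":0,"rz":0,"grip":75},{"x":0,"y":0,"z":0,"rx":0,"ry":0,"rz":0,"grip":75},{"x":0,"y":0,"z":0,"rx":0,"ry":0,"rz":0,"grip":75},{"x":0,"y":0,"z":0,"rx":0,"ry":0,"rz":0,"grip":75},{"x":0,"y":0,"z":0,"rx":0,"ry":0,"rz":0,"grip":75},{"x":0,"y":0,"z":0,"rx":0,"ry":0,"rz":0,"grip":75},{"x":0,"y":0,"z":0,"rx":0,"ry":0,"rz":0,"grip":75},{"x":0,"y":0,"z":0,"rx":0,"ry":0,"rz":0,"grip":75},{"x":0,"y":0,"z":0,"rx":0,"ry":0,"rz":0,"grip":75}]'
python3 - <<'E'
from h import *
shot('side','side11');shot('wrist','w11');print(arm.state()['position'])
s=load('side11'); cv2.imwrite('pics/s11c.png',cv2.resize(s['im'][100:230,170:330],None,fx=4,fy=4))
print('L pan',zc('w11',(205,312,100,260),90,135)); 
P=cloud(s); 
for n,b in (('sL',(188,225,160,185)),('sR',(268,300,140,160))): 
    Q=P[b[2]:b[3],b[0]:b[1],2].ravel(); print(n,np.histogram(Q,bins=np.arange(88,220,4)))
E
```

```text
time: 12.37
position: [632.2, 90.8, 255.7]
ee_rot: [3.137, 0.0, 1.497]
wrist_force: [-0.1, 0.1, -1.2]
finger_gap: 63.8
time: 13.2
position: [631.0, 90.9, 253.4]
ee_rot: [3.141, 0.0, 1.497]
wrist_force: [-0.8, -0.6, -0.5]
finger_gap: 64.3
[631.03514288  90.92157352 253.33050024]
L pan (4039, np.float64(101.2), array([630.6,  92. ]), 44.9, array([631.6, 105. , 102.5]))
sL (array([  0,  15, 285,  73,  19,  19,  17,  16,  17,  20,  22,  15,  19,
        23,  18,  19,   9,   3,   0,   0,   0,   0,   0,   0,   0,   0,
         0,   0,   0,   0,   0,   0]), array([ 88,  92,  96, 100, 104, 108, 112, 116, 120, 124, 128, 132, 136,
       140, 144, 148, 152, 156, 160, 164, 168, 172, 176, 180, 184, 188,
       192, 196, 200, 204, 208, 212, 216]))
sR (array([  0,   0,   0,   0,   0,   0,   0,   6, 101,  11,   1,   4,   2,
         2,   0,   1,   0,   0,   0,   0,   0,   0,   0,   0,   0,   0,
         0,   0,   0,   0,   0,   0]), array([ 88,  92,  96, 100, 104, 108, 112, 116, 120, 124, 128, 132, 136,
       140, 144, 148, 152, 156, 160, 164, 168, 172, 176, 180, 184, 188,
       192, 196, 200, 204, 208, 212, 216]))
```

View pics/s11c.png

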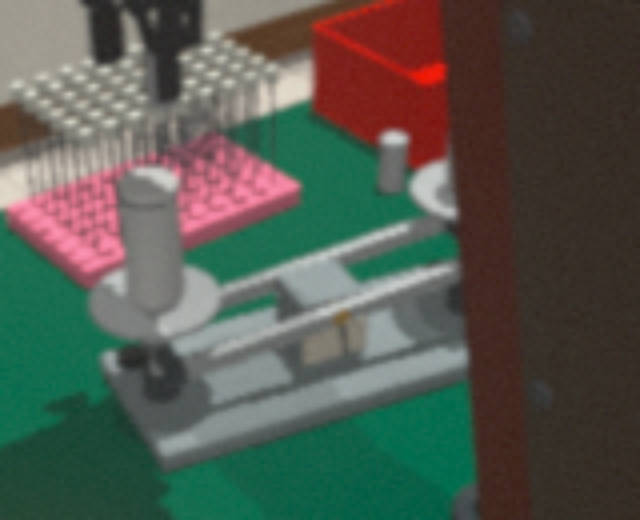

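View pics/w11.png

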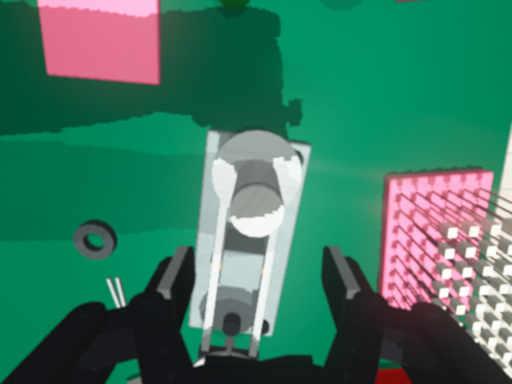

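The balance settled with the left pan down (z≈100) and the right pan up (z≈123). Sleeve B on the left is the heavier, which agrees with the wrist weights of 3.4 N and 2.3 N. Checking B's position for the regrasp.

```bash
python3 - <<'E'
from h import *
print(zc('w11',(225,290,175,245),183,198))
print(nest('w11',(0,10,0,10)) if 0 else '')
E
python3 -m inch '[{"x":0,"y":1,"z":-35,"rx":0,"ry":0,"rz":0,"grip":75},{"x":0,"y":1,"z":-70,"rx":0,"ry":0,"rz":0,"grip":75},{"x":0,"y":1,"z":-95,"rx":0,"ry":0,"rz":0,"grip":75},{"x":0,"y":1,"z":-99,"rx":0,"ry":0,"rz":0,"grip":75},{"x":0,"y":1,"z":-99,"rx":0,"ry":0,"rz":0,"grip":75},{"x":0,"y":1,"z":-99,"rx":0,"ry":0,"rz":0,"grip":60}]' 20
python3 -c "
from workcell import arm; s=arm.state(); print(s['position'],s['wrist_force'],s['finger_gap'])"
```

```text
(2361, np.float64(191.0), array([631.1,  90.8]), 20.2, array([631.2,  92.5, 190.7]))

time: 13.8
position: [631.6, 91.9, 156.0]
ee_rot: [3.14, 0.0, 1.497]
wrist_force: [0.3, 0.2, 1.1]
finger_gap: 53.2
[631.59474279  91.88050266 156.04137453] [0.26049719 0.21488826 1.12576043] 53.15850345917462
```

```bash
python3 -m inch '[{"x":0,"y":-0.5,"z":0,"rx":0,"ry":0,"rz":0,"grip":52},{"x":0,"y":-0.5,"z":0,"rx":0,"ry":0,"rz":0,"grip":49},{"x":0,"y":-0.5,"z":0.3,"rx":0,"ry":0,"rz":0,"grip":47},{"x":0,"y":-0.5,"z":0.6,"rx":0,"ry":0,"rz":0,"grip":45},{"x":0,"y":-0.5,"z":0.9,"rx":0,"ry":0,"rz":0,"grip":42},{"x":0,"y":-0.5,"z":1.2,"rx":0,"ry":0,"rz":0,"grip":36}]' 20
python3 -m inch '[{"x":0,"y":0,"z":0.6,"rx":0,"ry":0,"rz":0,"grip":30},{"x":0,"y":0,"z":1.5,"rx":0,"ry":0,"rz":0,"grip":30},{"x":0,"y":0,"z":3,"rx":0,"ry":0,"rz":0,"grip":30}]' 25
```

```text
time: 14.3
position: [631.2, 91.4, 156.4]
ee_rot: [3.141, 0.0, 1.497]
wrist_force: [-3.0, -0.4, 4.3]
finger_gap: 39.0
time: 14.55
position: [631.0, 91.4, 157.9]
ee_rot: [-3.141, -0.0, 1.497]
wrist_force: [0.3, 0.7, -2.5]
finger_gap: 38.8
```

Gripped gently (4 N). Now I'll lift slowly so the lighter pan follows it down softly.

```bash
python3 -m inch '[{"x":0,"y":0,"z":2,"rx":0,"ry":0,"rz":0,"grip":30},{"x":0,"y":0,"z":4.5,"rx":0,"ry":0,"rz":0,"grip":30},{"x":0,"y":0,"z":7,"rx":0,"ry":0,"rz":0,"grip":30},{"x":0,"y":0,"z":9.5,"rx":0,"ry":0,"rz":0,"grip":30},{"x":0,"y":0,"z":12,"rx":0,"ry":0,"rz":0,"grip":30},{"x":0,"y":0,"z":14.5,"rx":0,"ry":0,"rz":0,"grip":30},{"x":0,"y":0,"z":17,"rx":0,"ry":0,"rz":0,"grip":30},{"x":0,"y":0,"z":19,"rx":0,"ry":0,"rz":0,"grip":30},{"x":0,"y":0,"z":21,"rx":0,"ry":0,"rz":0,"grip":30},{"x":0,"y":0,"z":23,"rx":0,"ry":0,"rz":0,"grip":30}]' 40
python3 -m inch '[{"x":0,"y":0,"z":2,"rx":0,"ry":0,"rz":0,"grip":30},{"x":0,"y":0,"z":6,"rx":0,"ry":0,"rz":0,"grip":30},{"x":0,"y":0,"z":15,"rx":0,"ry":0,"rz":0,"grip":30},{"x":0,"y":0,"z":40,"rx":0,"ry":0,"rz":0,"grip":30},{"x":0,"y":0,"z":60,"rx":0,"ry":0,"rz":0,"grip":30},{"x":-20,"y":0,"z":65,"rx":0,"ry":0,"rz":0,"grip":30},{"x":-60,"y":0,"z":65,"rx":0,"ry":0,"rz":0,"grip":30},{"x":-100,"y":0,"z":65,"rx":0,"ry":0,"rz":0,"grip":30},{"x":-140,"y":-10,"z":65,"rx":0,"ry":0,"rz":0,"grip":30},{"x":-170,"y":-35,"z":65,"rx":0,"ry":0,"rz":0,"grip":30}]' 60
```

```text
time: 15.38
position: [631.0, 91.4, 181.6]
ee_rot: [-3.142, 0.0, 1.497]
wrist_force: [0.5, 0.2, -3.4]
finger_gap: 38.6
time: 16.22
position: [458.4, 58.2, 247.2]
ee_rot: [3.141, -0.001, 1.5]
wrist_force: [-0.8, -1.5, -2.6]
finger_gap: 38.2
```

```bash
python3 -m inch '[{"x":-15,"y":-398,"z":-10,"rx":0,"ry":0,"rz":0,"grip":30},{"x":-15,"y":-398,"z":-10,"rx":0,"ry":0,"rz":0,"grip":30},{"x":-15,"y":-398,"z":-10,"rx":0,"ry":0,"rz":0,"grip":30},{"x":-15,"y":-398,"z":-10,"rx":0,"ry":0,"rz":0,"grip":30},{"x":-15,"y":-398,"z":-10,"rx":0,"ry":0,"rz":0,"grip":30},{"x":-15,"y":-398,"z":-10,"rx":0,"ry":0,"rz":0,"grip":30},{"x":-15,"y":-398,"z":-10,"rx":0,"ry":0,"rz":0,"grip":30},{"x":-15,"y":-398,"z":-10,"rx":0,"ry":0,"rz":0,"grip":30},{"x":-15,"y":-398,"z":-10,"rx":0,"ry":0,"rz":0,"grip":30},{"x":-15,"y":-398,"z":-10,"rx":0,"ry":0,"rz":0,"grip":30}]'
python3 -m inch '[{"x":0,"y":0,"z":0,"rx":0,"ry":0,"rz":0,"grip":30},{"x":0,"y":0,"z":0,"rx":0,"ry":0,"rz":0,"grip":30},{"x":0,"y":0,"z":0,"rx":0,"ry":0,"rz":0,"grip":30}]'
python3 - <<'E'
from h import *
s=arm.state();shot('wrist','w12');t=arm.state()
for q in (s,t): print(q['position'].round(1),q['ee_rot'].round(4),q['wrist_force'].round(2),q['finger_gap'])
shot('side','side12')
E
```

```text
time: 17.05
position: [445.1, -345.8, 236.8]
ee_rot: [3.141, 0.002, 1.494]
wrist_force: [0.7, -0.9, -3.3]
finger_gap: 38.0
time: 17.3
position: [446.0, -341.3, 237.0]
ee_rot: [3.141, -0.0, 1.497]
wrist_force: [-1.2, 0.6, -3.1]
finger_gap: 38.3
[ 446.  -341.3  237. ] [ 3.1414e+00 -2.0000e-04  1.4966e+00] [-1.21  0.6  -3.08] 38.27817475412956
[ 446.2 -340.9  237.1] [3.1412 0.     1.4975] [-0.28 -0.34 -3.2 ] 38.41619972736238
```

View pics/w12.png

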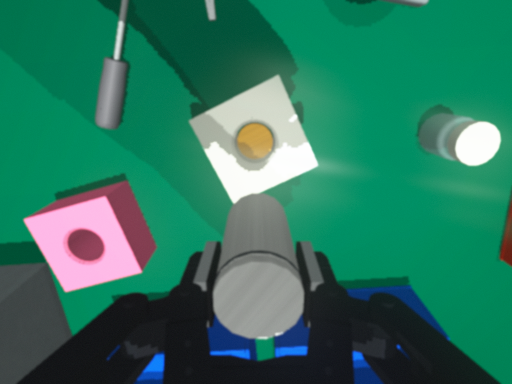

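View pics/side12.png

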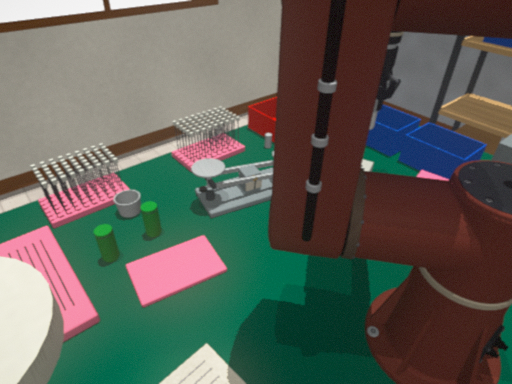

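```bash
python3 - <<'E'
from h import *
s=load('w12'); P=cloud(s)
sub=P[65:205,180:330]; m=(np.abs(sub[...,2]-60.5)<6).astype(np.uint8)
im=s['im'][65:205,180:330]; hsv=cv2.cvtColor(im,cv2.COLOR_BGR2HSV); m2=((hsv[...,1]<40)&(hsv[...,2]>110)).astype(np.uint8)
print('medz',np.median(sub[...,2][m>0]))
for mm,n in ((m,'depth'),(m2,'col')):
    cs,h=cv2.findContours(mm,cv2.RETR_CCOMP,cv2.CHAIN_APPROX_NONE)
    for c,hh in zip(cs,h[0]):
        if len(c)<50: continue
        p=c[:,0,:]+[180,65]
        for z in (60.,):
            w=ray(s,p[:,0],p[:,1],z)[:,:2].astype(np.float32); r=cv2.minAreaRect(w);e=cv2.fitEllipse(w)
            print(n,'hole' if hh[3]>=0 else 'outer',len(c),np.round(r[0],1),np.round(r[1],1),np.round(e[0],1),np.round(e[1],1),p.min(0),p.max(0))
m3=((hsv[...,0]>10)&(hsv[...,0]<35)&(hsv[...,1]>100)).astype(np.uint8)
q=np.argwhere(m3)[:,::-1]+[180,65]
print('brass',len(q),q.mean(0), np.median(P[q[:,1],q[:,0],2]))
for z in (30,40,50,): 
    w=ray(s,q[:,0],q[:,1],float(z))[:,:2]; c=cv2.minEnclosingCircle(w.astype(np.float32)); print(z,c)
cv2.imwrite('pics/nestc.png',cv2.resize(im,None,fx=5,fy=5,interpolation=cv2.INTER_NEAREST)[:600])
E
```

```text
medz 61.07744096946908
depth outer 346 [ 445.7 -312.2] [100.3 100.3] [ 445.7 -311.4] [116.1 118.2] [189  75] [317 202]
depth hole 117 [ 445.7 -311.5] [42.6 43.3] [ 445.8 -311.2] [42.6 43.2] [234 121] [276 162]
col outer 383 [ 449.3 -322.9] [101.5 123.1] [ 445.5 -315. ] [115.1 125. ] [190  75] [317 204]
col hole 109 [ 445.3 -309.8] [39.7 40.2] [ 445.5 -310. ] [39.8 40.1] [235 121] [274 160]
brass 954 [254.64570231 139.77358491] 48.986436805029854
30 ((444.9614562988281, -314.83544921875), 20.03248405456543)
40 ((445.1924133300781, -313.14691162109375), 19.461606979370117)
50 ((445.4236755371094, -311.45806884765625), 18.890642166137695)
```

View pics/nestc.png

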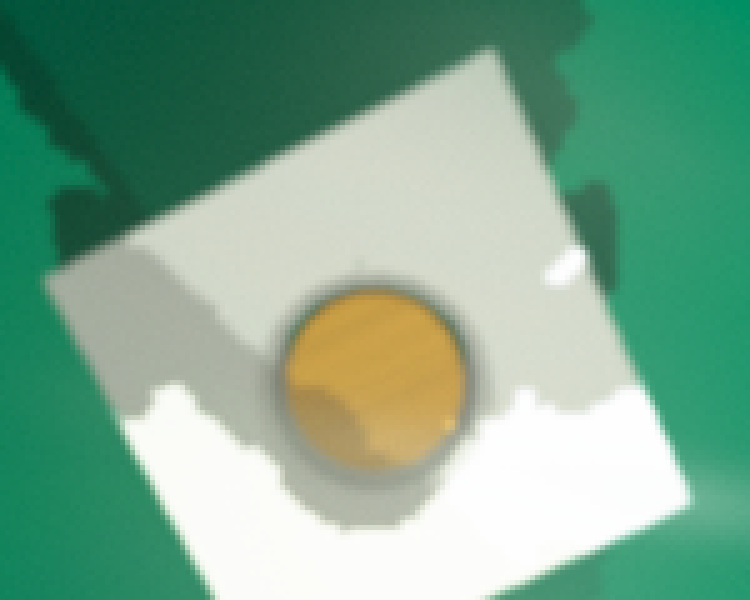

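Wrist view of the nest: its top is 100.3 mm square and centred at (445.7,-311.8), and the bore hole is centred at (445.8,-311.3). Both agree. Moving over the bore and lowering to 15 mm above the mouth.

```bash
python3 -m inch '[{"x":-0.4,"y":29.7,"z":0,"rx":0,"ry":0,"rz":0,"grip":30},{"x":-0.4,"y":29.7,"z":-35,"rx":0,"ry":0,"rz":0,"grip":30},{"x":-0.4,"y":29.7,"z":-70,"rx":0,"ry":0,"rz":0,"grip":30},{"x":-0.4,"y":29.7,"z":-98,"rx":0,"ry":0,"rz":0,"grip":30},{"x":-0.4,"y":29.7,"z":-106,"rx":0,"ry":0,"rz":0,"grip":30},{"x":-0.4,"y":29.7,"z":-106,"rx":0,"ry":0,"rz":0,"grip":30},{"x":-0.4,"y":29.7,"z":-106,"rx":0,"ry":0,"rz":0,"grip":30},{"x":-0.4,"y":29.7,"z":-106,"rx":0,"ry":0,"rz":0,"grip":30}]'
python3 - <<'E'
from h import *
s=arm.state();shot('wrist','w13');t=arm.state();shot('top','top13');u=arm.state()
for q in (s,t,u): print(q['position'].round(1),q['ee_rot'].round(4),q['wrist_force'].round(2),q['finger_gap'])
E
```

```text
time: 18.07
position: [446.6, -312.7, 133.1]
ee_rot: [3.139, 0.002, 1.497]
wrist_force: [-0.2, -0.6, -3.1]
finger_gap: 38.1
[ 446.6 -312.7  133.1] [3.1391e+00 2.4000e-03 1.4972e+00] [-0.17 -0.64 -3.12] 38.088375608209695
[ 446.6 -312.8  133.1] [3.1389e+00 2.6000e-03 1.4971e+00] [ 0.26 -0.63 -3.74] 38.336692758146896
[ 446.5 -312.9  132.9] [3.1391e+00 2.4000e-03 1.4968e+00] [ 0.28  0.68 -2.6 ] 38.39068028283399
```

View pics/w13.png

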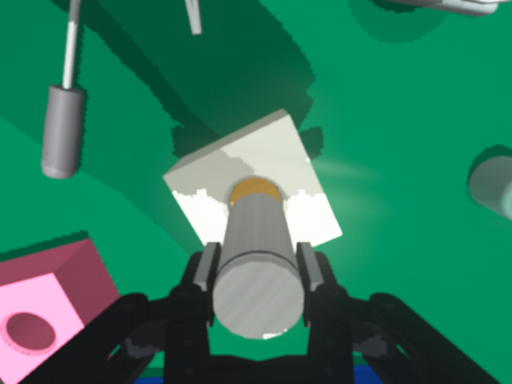

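```bash
python3 -m inch '[{"x":-0.8,"y":1.7,"z":-5,"rx":0,"ry":0,"rz":0,"grip":30},{"x":-0.8,"y":1.7,"z":-10,"rx":0,"ry":0,"rz":0,"grip":30},{"x":-0.8,"y":1.7,"z":-13,"rx":0,"ry":0,"rz":0,"grip":30},{"x":-0.8,"y":1.7,"z":-13,"rx":0,"ry":0,"rz":0,"grip":30},{"x":-0.8,"y":1.7,"z":-13,"rx":0,"ry":0,"rz":0,"grip":30}]'
python3 -m inch '[{"x":0,"y":0,"z":-2,"rx":0,"ry":0,"rz":0,"grip":30},{"x":0,"y":0,"z":-4,"rx":0,"ry":0,"rz":0,"grip":30},{"x":0,"y":0,"z":-5,"rx":0,"ry":0,"rz":0,"grip":30}]'
python3 -c "
from workcell import arm; s=arm.state(); print(s['position'],s['wrist_force'],s['ft_torque'])"
```

```text
time: 18.58
position: [444.6, -310.0, 117.1]
ee_rot: [-3.141, -0.001, 1.497]
wrist_force: [-0.8, 0.4, -3.2]
finger_gap: 38.1
time: 18.83
position: [444.8, -310.2, 112.3]
ee_rot: [-3.142, -0.0, 1.497]
wrist_force: [-0.1, 0.1, -3.4]
finger_gap: 38.1
[ 444.77112186 -310.15192188  112.26258998] [-0.11573947  0.11972398 -3.44935093] [ 0.03899426 -0.00205811 -0.08024972]
```

```bash
python3 -m inch '[{"x":0.8,"y":-0.9,"z":-1,"rx":0,"ry":0,"rz":0,"grip":30},{"x":0.8,"y":-0.9,"z":-2,"rx":0,"ry":0,"rz":0,"grip":30},{"x":0.8,"y":-0.9,"z":-3,"rx":0,"ry":0,"rz":0,"grip":30},{"x":0.8,"y":-0.9,"z":-4,"rx":0,"ry":0,"rz":0,"grip":30}]'
python3 -c "
from workcell import arm; s=arm.state(); print(s['position'],s['wrist_force'],s['ft_torque'])"
```

```text
time: 19.17
position: [445.6, -311.1, 108.5]
ee_rot: [3.141, 0.0, 1.497]
wrist_force: [-0.4, 0.2, -3.8]
finger_gap: 38.2
[ 445.64931871 -311.1158005   108.45561694] [-0.38515058  0.21582884 -3.82710718] [ 0.01258989  0.04842232 -0.0312571 ]
```

No contact force yet, with the foot about 8 mm below the mouth. Continuing in small steps.

```bash
python3 -m inch '[{"x":0,"y":0,"z":-1,"rx":0,"ry":0,"rz":0,"grip":30},{"x":0,"y":0,"z":-2,"rx":0,"ry":0,"rz":0,"grip":30},{"x":0,"y":0,"z":-3,"rx":0,"ry":0,"rz":0,"grip":30}]'
python3 -m inch '[{"x":0,"y":0,"z":-1,"rx":0,"ry":0,"rz":0,"grip":30},{"x":0,"y":0,"z":-2,"rx":0,"ry":0,"rz":0,"grip":30}]'
python3 -c "
from workcell import arm; s=arm.state(); print(s['position'],s['wrist_force'],s['ft_torque'])"
```

```text
time: 19.42
position: [445.6, -311.1, 105.4]
ee_rot: [3.141, 0.0, 1.497]
wrist_force: [0.8, -0.1, -2.8]
finger_gap: 38.1
time: 19.58
position: [445.7, -311.2, 103.9]
ee_rot: [3.141, 0.0, 1.497]
wrist_force: [-1.0, 1.2, 2.9]
finger_gap: 37.9
[ 445.66636621 -311.23506867  103.89865798] [-1.01760099  1.23690161  2.90889088] [0.28732669 0.43397114 0.02418108]
```

Contact: +2.9 N measured, about 6 N on the floor, which is what the stiff floor should take. Continuing to press.

```bash
python3 -m inch '[{"x":0,"y":0,"z":-1,"rx":0,"ry":0,"rz":0,"grip":30},{"x":0,"y":0,"z":-2,"rx":0,"ry":0,"rz":0,"grip":30},{"x":0,"y":0,"z":-3,"rx":0,"ry":0,"rz":0,"grip":30}]'
python3 -m inch '[{"x":0,"y":0,"z":-1,"rx":0,"ry":0,"rz":0,"grip":30},{"x":0,"y":0,"z":-2,"rx":0,"ry":0,"rz":0,"grip":30},{"x":0,"y":0,"z":-3,"rx":0,"ry":0,"rz":0,"grip":30}]'
python3 -c "
from workcell import arm; s=arm.state(); print(s['position'],s['wrist_force'],s['ft_torque'])"
```

```text
time: 19.83
position: [445.6, -311.2, 100.8]
ee_rot: [3.141, 0.0, 1.497]
wrist_force: [-2.0, 0.9, 2.2]
finger_gap: 38.2
time: 20.08
position: [445.6, -311.2, 97.5]
ee_rot: [3.141, 0.0, 1.497]
wrist_force: [-1.9, 0.1, 2.0]
finger_gap: 38.2
[ 445.64571422 -311.18222643   97.54336101] [-1.9187075   0.09906183  1.97870356] [0.21083879 0.50794354 0.03916455]
```

```bash
python3 -m inch '[{"x":0,"y":0,"z":-0.7,"rx":0,"ry":0,"rz":0,"grip":30},{"x":0,"y":0,"z":-1.4,"rx":0,"ry":0,"rz":0,"grip":30}]'
python3 -m inch '[{"x":0,"y":0,"z":-0.5,"rx":0,"ry":0,"rz":0,"grip":30},{"x":0,"y":0,"z":-1,"rx":0,"ry":0,"rz":0,"grip":30}]'
```

```text
time: 20.25
position: [445.6, -311.2, 96.1]
ee_rot: [3.141, 0.0, 1.497]
wrist_force: [-2.5, 0.7, 1.8]
finger_gap: 38.2
time: 20.42
position: [445.7, -311.1, 95.1]
ee_rot: [3.141, 0.0, 1.497]
wrist_force: [-2.2, 0.7, 3.1]
finger_gap: 38.0
```

```bash
python3 -m inch '[{"x":0,"y":0,"z":-0.4,"rx":0,"ry":0,"rz":0,"grip":30}]'
```

```text
time: 20.5
position: [445.7, -311.1, 94.7]
ee_rot: [3.141, 0.0, 1.497]
wrist_force: [-0.9, 1.2, 2.2]
finger_gap: 38.2
```

```bash
python3 -m inch '[{"x":0,"y":0,"z":-0.4,"rx":0,"ry":0,"rz":0,"grip":30}]';python3 -m inch '[{"x":0,"y":0,"z":-0.3,"rx":0,"ry":0,"rz":0,"grip":30}]'
```

```text
time: 20.58
position: [445.6, -311.1, 94.3]
ee_rot: [3.141, 0.0, 1.497]
wrist_force: [-3.8, 0.2, 6.8]
finger_gap: 38.3
time: 20.67
position: [445.7, -311.2, 94.3]
ee_rot: [3.141, 0.0, 1.497]
wrist_force: [-3.8, 1.9, 6.7]
finger_gap: 38.3
```

```bash
python3 -m inch '[{"x":0,"y":0,"z":-0.3,"rx":0,"ry":0,"rz":0,"grip":30}]'
```

```text
time: 20.75
position: [445.7, -311.3, 94.3]
ee_rot: [3.141, 0.001, 1.497]
wrist_force: [-4.1, 2.7, 8.8]
finger_gap: 38.2
```

```bash
python3 -m inch '[{"x":0,"y":0,"z":-0.3,"rx":0,"ry":0,"rz":0,"grip":30}]'
```

```text
time: 20.83
position: [445.7, -311.3, 94.3]
ee_rot: [3.141, 0.001, 1.497]
wrist_force: [-4.6, 2.1, 10.1]
finger_gap: 38.2
```

The position is stuck at 94.3 mm, 10 mm below first contact, while the force climbs to about 13.5 N net. That is the hard stop. Unload, open and retract straight up.

```bash
python3 -m inch '[{"x":0,"y":0,"z":0.5,"rx":0,"ry":0,"rz":0,"grip":30},{"x":0,"y":0,"z":1,"rx":0,"ry":0,"rz":0,"grip":52},{"x":0,"y":0,"z":1,"rx":0,"ry":0,"rz":0,"grip":75},{"x":0,"y":0,"z":1,"rx":0,"ry":0,"rz":0,"grip":75},{"x":0,"y":0,"z":1,"rx":0,"ry":0,"rz":0,"grip":75}]'
python3 -m inch '[{"x":0,"y":0,"z":5,"rx":0,"ry":0,"rz":0,"grip":75},{"x":0,"y":0,"z":30,"rx":0,"ry":0,"rz":0,"grip":75},{"x":0,"y":0,"z":70,"rx":0,"ry":0,"rz":0,"grip":75},{"x":0,"y":0,"z":110,"rx":0,"ry":0,"rz":0,"grip":75},{"x":0,"y":0,"z":140,"rx":0,"ry":0,"rz":0,"grip":75},{"x":0,"y":-20,"z":140,"rx":0,"ry":0,"rz":0,"grip":75},{"x":0,"y":-20,"z":140,"rx":0,"ry":0,"rz":0,"grip":75},{"x":0,"y":-20,"z":140,"rx":0,"ry":0,"rz":0,"grip":75}]'
python3 - <<'E'
from h import *
shot('wrist','w14');shot('side','side14');shot('top','top14');print(arm.state()['position'])
E
```

```text
time: 21.25
position: [445.7, -311.0, 94.2]
ee_rot: [3.141, -0.0, 1.497]
wrist_force: [-0.0, 0.1, 0.1]
finger_gap: 63.7
time: 21.92
position: [445.6, -331.6, 234.6]
ee_rot: [3.141, 0.0, 1.496]
wrist_force: [0.7, 1.2, -0.2]
finger_gap: 64.0
[ 445.3476935  -330.36195056  233.59510835]
```

View pics/w14.png

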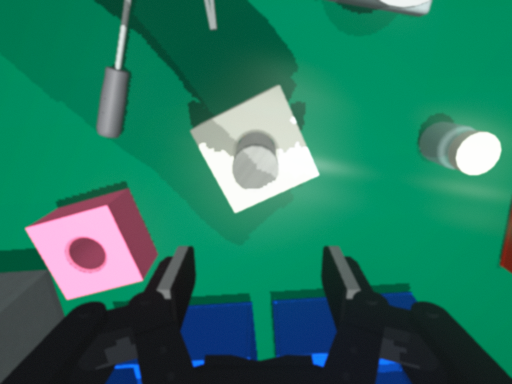

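View pics/top14.png

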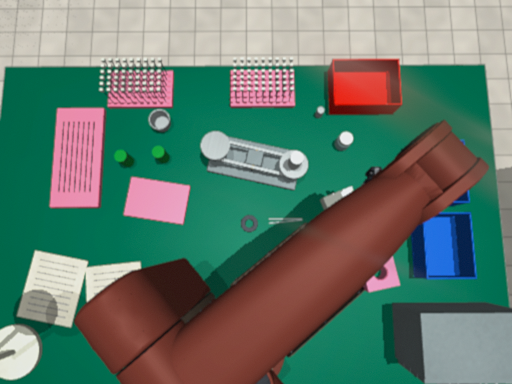

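```bash
python3 - <<'E'
from h import *
print('B top',zc('w14',(225,285,135,195),115,140),'nest top',zc('w14',(188,322,84,214),56,66)[:2])
print('A top',zc('top14',(280,312,146,180),180,205),'panL',zc('top14',(196,236,128,168),105,135))
a=load('top0');b=load('top14')
for n,bx in (('cup',(145,175,105,135)),('jar',(332,358,128,155)),('ring',(240,259,214,233)),('tweez',(265,304,214,226)),('greenA',(110,134,145,170)),('greenB',(148,172,140,166)),('plug',(314,326,104,119))):
    u0,u1,v0,v1=bx; print(n,np.abs(a['im'][v0:v1,u0:u1].astype(int)-b['im'][v0:v1,u0:u1]).mean().round(1))
P=cloud(load('w14')); w=load('w14')
Q=P[130:195,220:290].reshape(-1,3);k=(Q[:,2]>115)&(Q[:,2]<140);Q=Q[k]
A=np.c_[Q[:,:2]-Q[:,:2].mean(0),np.ones(len(Q))]; print('slope',np.linalg.lstsq(A,Q[:,2],rcond=None)[0])
E
```

```text
B top (1832, np.float64(128.9), array([ 445.9, -311.5]), 20.0, array([ 445.9, -310.3,  128.4])) nest top (7003, np.float64(61.1))
A top (154, np.float64(189.0), array([ 567.4, -154.8]), 20.2, array([ 566.9, -154.9,  189. ])) panL (642, np.float64(123.1), array([623.4,  88.5]), 45.7, array([623.4,  88.3, 123.1]))
cup 8.5
jar 8.3
ring 7.6
tweez 26.4
greenA 5.4
greenB 5.8
plug 8.3
slope [-8.20319158e-03 -6.38972954e-02  1.28440868e+02]
```

```bash
python3 - <<'E'
from h import *
a=load('top0')['im'];b=load('top14')['im']
cv2.imwrite('pics/cmp.png',np.vstack([cv2.resize(x[195:245,225:335],None,fx=6,fy=6) for x in (a,b)])[:600])
E
```

```text
(no output)
```

View pics/cmp.png

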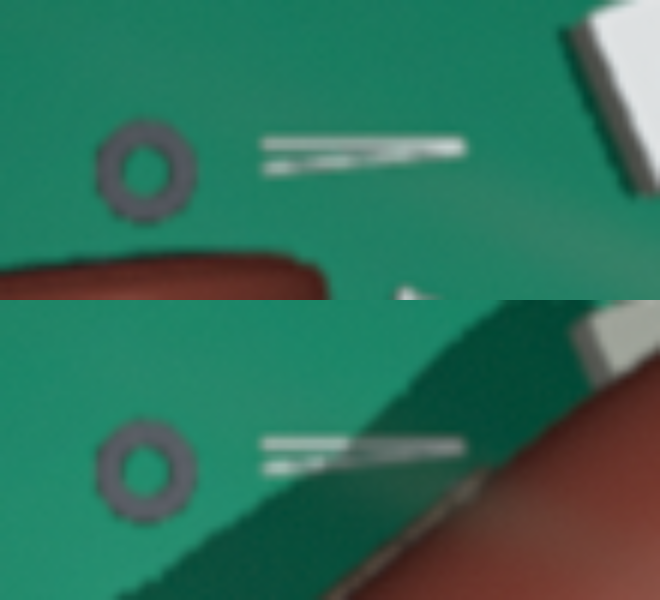

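The tweezers and ring haven't moved; the difference is only the arm's shadow. B stands in the bore with its foot 22 mm deep (12 to first contact, plus 10 of floor travel). A stands on the right pan. The robot touches nothing, so I'm handing in.

```bash
python3 - <<'E'
from workcell import arm
print(arm.hand_in(), arm.state()['time'])
E
```

```text
the job is handed in; nothing more can be done
the job is handed in; nothing more can be done
```

I stood sleeve A on the right pan and sleeve B on the left, let go and let the balance settle. The left pan went down (z about 100 mm, right about 123 mm), so B is the heavier; the wrist weights agreed, about 3.4 N for B and 2.3 N for A. I then pressed B upright into the white nest and released it. The hand-in call accepted the job but gave no verdict.

- **Nest:** B's foot met the floor about 12 mm below the mouth and pushed it down 10 mm. It then stopped moving while the force rose to about 13.5 N, the highest I saw on the balance or nest. Afterwards B's top was at about 128 mm, which puts its foot 22 mm deep. A plane fit to its top showed a 0.06 slope in y, which I took to be edge pixels and did not follow up.
- **Balance:** A is still standing on the right pan, which is down on its stop. The left pan is empty.
- **Bystanders:** the before-and-after top pictures show no change for the jar, cup, ring, green cylinders and the small pin I took for the plug gauge. The tweezers differed only by the arm's shadow.
- **Cameras:** the top and wrist cameras disagreed by about 6 mm in x and 4 mm in y. I used the wrist camera because it matched where the grips landed.

The arm finished clear of everything, at about 22 s on the clock.

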